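# Dock the top-heavy battery pack and bar it in

### The arm

A 6-joint arm with a two-finger parallel gripper is mounted at the origin on a cart in front of the work surface, level with it; the furniture and walls round the work are solid. World frame = base frame: x ahead of the robot, y to its left, z up, the work surface at z = 0. Lengths are in m, angles in rad, forces in N, time in s.
With the tool pointing down it reaches from about 0.375 to 0.9 m from the base axis. Payload 3.1 kg.
Tool frame: the origin (TCP) lies at the centre of the arm's flange, where the gripper is bolted on; the fingertips stand 182 mm ahead of it and the grasp point (between the pads) lies 164 mm ahead of it; z points along the fingers, y is the line along which they close (so a half turn about z gives the same grasp; the last joint's range is limited). The gripper opens to 87 mm and grips with 3 to 60 N. Pads are 19 mm wide; open, the fingers measure 117 mm over their backs; the gripper's body (75 mm by 190 mm) begins 51 mm behind the grasp point.
Start: joints at [1.099, 0.527, 1.433, -0, 1.181, -0.178], TCP at [0.181, 0.598, 0.405] pointing down, gripper open.
Joint ranges: [-3.08, 3.08], [-0.75, 2.2], [0.22, 2.44], [-1.43, 4.57], [0, 2.65], [-2.85, 2.85]. Speed limits (rad/s): [2.79, 2.79, 3.14, 3.14, 3.14, 3.14].

### API

Orientations are given as a unit quaternion [x, y, z, w].
In Python, from rig import * gives the robot as it stands.
- The arm moves only by the tool move_arm, never from a script. Its argument "commands" is a list that holds one entry, the list of rows, each a list of 6 numbers: the shift along the tool's x, y, z in units of 40 mm (1.0 is 40 mm), then the turn, a rotation vector about the tool's x, y, z in rad. A call has 1 to 12 rows; each row is the pose to reach, as a shift and turn from the pose commanded when the call began, along the tool's axes at that moment; what a row does not reach only later rows make up. A row lasts 1/8 s, in which the tool goes at most 62.5 mm and 10.7 degrees, less where a joint would pass 70% of its speed; a pose out of reach is approached as far as the arm can. A call with a gripper value outside its range is refused whole. "claw" is the closure, from -1 (fully open) to 1 (shut), so that 0 is half open, set as the call begins (left out, the last holds). The fingers move at their own pace and stop on an object; "squeeze" is the grip in N (left out, the last holds). Time passes only in rows, so rows that repeat a pose let the fingers close. It gives the time, the measured TCP pose, the force, the opening and the grip force at its end, in the units of the state.
- get_obs(): the state, without advancing time (a new reading comes with each control period).
- camera(name): name is "scene" or "side" or "wrist"; returns a dict with "pixels" (384x512x3 uint8, blue, green, red), "range_z" (384x512 float32, m along the optical axis (not along the pixel's ray), 0 where there is no reading), "camera_matrix" (3x3 intrinsics, pixels), "extrinsics" (4x4, takes a point from world to camera coordinates). Camera axes: x right, y up, looking along -z (the intrinsics and any distortion apply to the point x, -y, -z); pixel columns grow to the right and rows downward; lengths in m; the calibration is good to about 2 mm. A picture is of the moment at which its call begins.
- hand_in(): hands the job in; it is judged then, once.
The state is a dict: "time": time; "q": joint angles; "joint_velocities": joint speeds; "joint_torque": joint torques, N m; "position": TCP position; "tool_rot": TCP orientation; "ft_force": force on the tool from outside, world axes, zero at the start; "moment": the same for the moment, N m; "grip_width": finger opening in m; "grip_force": force on a finger pad.
Only numpy, scipy, OpenCV 4.12 (cv2) and the standard library are available. Lean on these libraries where they do the work, as an engineer would, in place of code of your own. Each camera call takes 0.05 s, during which the arm holds its last target. There are 200 camera calls.

### The job

Put the logger's battery pack on charge: slide it along the bench into the charging dock until it is fully home against the stop, then swing the dock's retaining bar shut across its rear. The pack is heavy and top-heavy, so push only on its low steel base and keep it flat on the bench; nothing is to be gripped or lifted, and the bottle, jar, vial and weight standing around stay where they are.

Things in the scene. Friction and masses are not known exactly. Their poses are not given: they have to be found in the camera images.
- pack: Loose battery pack, 1.3 to 2 kg, friction on the bench about 0.6. Origin: on the bench under the centre of its dark steel base; +x is its leading face (brass strips, enters the dock first), z up. Base 96 mm long (x) by 110 mm wide (y), 5 to 38 mm above the bench on rubber feet; push its rear face, x = -48 mm. Pushed higher than about 60 mm the pack tips instead of sliding.
- pack_case: Tall grey case with black lid and carrying handle, fixed on the pack's base; not to be pushed. In the pack's frame it fills x -26 to +48, y +-56, z 38 to 194 mm, which leaves a bare ledge 22 mm deep along the rear of the base. Origin: on the base's top, 38 mm above the pack's origin.
- base_rear (a point): Middle of the rear face of the pack's base, 22 mm above the bench.
- dock: Charging dock screwed to the bench. Origin: on the bench, where the pack's origin lies when it is fully home (the axes then agree too); +x is the way in, z up. Two grey guide rails 28 mm high run along x from -14 to +50 mm, 118 mm apart inside (4 mm play each side of the pack).
- dock_mouth (a point): Middle of the dock's mouth, at dock x = -48 mm, 14 mm up; from x = -14 mm to here the rails flare out to about 149 mm inside.
- dock_stop (a point): Middle of the stop, at dock x = +48 mm, 22 mm up: two rubber bumpers at y +-40 mm on a grey charger housing (x +52 to +88, y +-61, 88 mm tall).
- contact_block (a joint): Sprung contact block between the bumpers, pressed in by the pack's leading face, m: 0 = out (8 mm proud of the bumpers), 0.008 = pack fully home against the bumpers, 0.010 = end of travel. Spring 0.8 N at 0, 2.8 N at 0.008; the pack's own friction holds it home.
- bar (a joint): Retaining bar, rad, turning about an upright pin at dock x = -59, y = -88 mm. 0 = swung clear: it points out of the mouth, splayed 0.2 rad outward. 1.77 = shut, end of travel: it lies along the dock's +y, 6 mm behind the base of a seated pack. It turns clockwise from above, stays where it is left, needs 0.06 N m, and cannot shut unless the pack is within about 6 mm of home.
- bar_hinge (a point): Pin axis of the bar, at the bar's mid-height, 26 mm above the bench.
- bar_end (a point): Free end of the bar, on its middle line, 112 mm from the pin axis, 26 mm up. The steel bar is 10 mm thick, 18 to 34 mm above the bench; a black upright finger peg (12 mm diameter) stands on it 104 mm from the pin, top 54 mm above the bench. To shut it, push the side facing away from the dock's middle line.
- amber_bottle: Brown glass bottle with white cap, 56 mm wide, 114 mm tall, beyond the dock; leave alone. Origin: centre of its foot.
- jar_1: White sample jar with blue lid, 58 mm wide, 83 mm tall, to the left; leave alone. Origin: centre of its foot.
- vial_2: Small glass vial with black cap, 27 mm wide, 56 mm tall, right of the dock; leave alone. Origin: centre of its foot.
- weight_100: Brass weight with knob, 25 mm wide, 30 mm tall, right of the dock near the bench edge; leave alone. Origin: centre of its foot.

How it is judged:
On the way, in this order (a step that is already met when the one before it is completed fails the run):
1. the pack is fully home in the dock, its leading face against the bumpers (value of joint contact_block above 0.005 m and x of pack in the frame of dock above -0.004 m and horizontal distance between pack and dock below 0.008 m and angle between the x axis of pack and the x axis of dock, either way round below 0.1 rad), for 0.2 s.
2. the retaining bar is shut across the pack's rear (value of joint bar above 1.65 rad), for 0.2 s.
At the end, for the whole second after the job is handed in: Pack flat and at rest in the dock within 4 mm of fully home (contact block pressed in over 5 mm, yaw within 0.1 rad of the dock, origin within 8 mm of it), the bar shut (joint above 1.65 of 1.77), the four bystanders upright and within 15 mm of their places (all of step 1 and value of joint bar above 1.65 rad and angle between pack's own z axis and vertical below 0.03 rad and height (world z) of pack below 0.003 m and linear speed of pack below 0.01 m/s and distance of each of amber_bottle, jar_1, vial_2, weight_100 from where it was at the start of the episode below 0.015 m and angle between each of amber_bottle, jar_1, vial_2, weight_100's own z axis and vertical below 0.1 rad); the robot touches nothing.
It fails at once if the pack tips by more than about 6 degrees (angle between pack's own z axis and vertical above 0.1 rad).
It fails at once if the pack is lifted off the bench (height (world z) of pack above 0.008 m).
It fails at once if the fingers push on or grip the pack's case or handle (over 3 N) (contact force between the fingers and pack_case above 3 N).
It fails at once if a bystander is moved by more than 15 mm or tipped (distance of any of amber_bottle, jar_1, vial_2, weight_100 from where it was at the start of the episode above 0.015 m or angle between any of amber_bottle, jar_1, vial_2, weight_100's own z axis and vertical above 0.2 rad).
It also fails if it takes over 69 s, if anything falls off the work surface, if the arm or the gripper's body presses on something with over 40 N, if the wrist force passes 120 N, or if a joint passes its speed limit or range.

## Working session

There is one attempt and no reset: what is moved stays moved. The work goes in short steps, Python scripts to look and compute and a tool call to move; the robot and the scene stay as the last step left them, time stands still between calls to the robot, and variables do not carry over. Pictures are saved under pics/ and viewed, at most 10 in all, crops included, and the job is handed in when it is done.

Besides the shell and the picture viewer there is one more tool, called as name(argument=value, ...), one argument or row to a line, values as JSON. move_arm: Moves the arm, as the interface text tells. Its arguments: {"type":"object","properties":{"commands":{"type":"array","items":{"type":"array","items":{"type":"array","items":{"type":"number"}}}},"claw":{"type":"number"},"squeeze":{"type":"number"}},"required":["commands"]}

```bash
ls; mkdir -p pics
python3 - <<'E'
from rig import *
import cv2,numpy as np
for n in("scene","side"):
    c=camera(n); cv2.imwrite(f"pics/{n}0.png",c["pixels"]); np.savez(f"{n}0.npz",**c)
    print(n,c["camera_matrix"].round(1).tolist(),c["extrinsics"].round(3).tolist(),(c["range_z"]>0).mean())
o=get_obs();print({k:np.round(v,3).tolist() for k,v in o.items()})
E
```

```text
pics
scene [[351.5, 0.0, 261.2], [0.0, 351.5, 194.3], [0.0, 0.0, 1.0]] [[0.717, -0.697, 0.015, -0.438], [0.411, 0.44, 0.798, -0.268], [-0.563, -0.566, 0.602, -0.571], [0.0, 0.0, 0.0, 1.0]] 0.9960683186848959
side [[357.3, 0.0, 253.9], [0.0, 357.3, 193.5], [0.0, 0.0, 1.0]] [[0.716, 0.698, 0.007, -0.432], [-0.54, 0.548, 0.639, 0.287], [0.442, -0.461, 0.769, -1.516], [0.0, 0.0, 0.0, 1.0]] 0.9958902994791666
{'time': 0.1, 'q': [1.098, 0.528, 1.434, -0.0, 1.181, -0.178], 'joint_velocities': [0.0, -0.002, -0.003, 0.001, -0.001, -0.001], 'joint_torque': [-0.0, -44.099, -17.715, 0.063, 0.053, -0.0], 'position': [0.181, 0.598, 0.404], 'tool_rot': [0.146, 0.989, -0.001, -0.0], 'ft_force': [-0.649, 0.139, 0.773], 'moment': [0.005, -0.005, 0.009], 'grip_force': 0.0, 'grip_width': 0.087}
```

View pics/scene0.png

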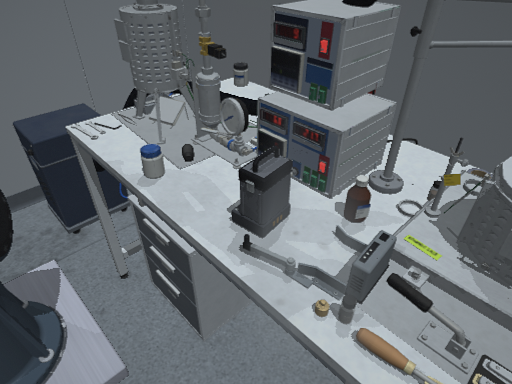

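View pics/side0.png

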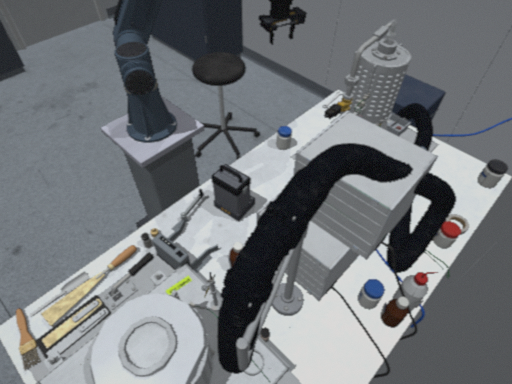

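The scene view shows the pack at about (262,195), the charger housing at (372,265), the bar peg at (246,242) and its hinge at (290,265). The side view shows the pack at (233,190) and the housing at (170,248). I'll take world heights from the depth and view enlarged crops.

```bash
cat > h.py <<'E'
import numpy as np,cv2
def load(n): return dict(np.load(n))
def world(c):
    K=c["camera_matrix"];E=c["extrinsics"];d=c["range_z"].astype(float)
    v,u=np.mgrid[:d.shape[0],:d.shape[1]]
    P=np.stack([(u-K[0,2])/K[0,0]*d,-(v-K[1,2])/K[1,1]*d,-d],-1)
    return (P-E[:3,3])@E[:3,:3]
def pix(c,p):
    K=c["camera_matrix"];E=c["extrinsics"];q=E[:3,:3]@np.asarray(p,float)+E[:3,3]
    return np.array([K[0,2]+K[0,0]*q[0]/-q[2],K[1,2]+K[1,1]*q[1]/q[2]])
def ray(c,u,v,z):
    K=c["camera_matrix"];E=c["extrinsics"];R=E[:3,:3]
    o=-R.T@E[:3,3];d=R.T@np.array([(u-K[0,2])/K[0,0],-(v-K[1,2])/K[1,1],-1]);return o+d*(z-o[2])/d[2]
E
python3 - <<'E'
from h import *
c=load("scene0.npz");W=world(c)
for u,v in[(150,195),(330,220),(262,165),(375,245),(246,237),(268,255),(290,260),(321,303),(346,312),(357,180),(151,149),(237,215)]:print((u,v),W[v,u].round(3))
im=c["pixels"]
cv2.imwrite("pics/crop1.png",cv2.resize(im[140:340,215:435],None,fx=3.6,fy=3,interpolation=cv2.INTER_CUBIC)[:600,:800])
# topdown map of heights in region
E
```

```text
(150, 195) [ 0.414  0.218 -0.   ]
(330, 220) [ 0.679 -0.17   0.001]
(262, 165) [ 0.551 -0.061  0.163]
(375, 245) [ 0.593 -0.326  0.089]
(246, 237) [ 0.454 -0.114  0.053]
(268, 255) [ 0.467 -0.167  0.031]
(290, 260) [ 0.484 -0.212  0.039]
(321, 303) [ 0.455 -0.314  0.029]
(346, 312) [ 0.467 -0.358  0.037]
(357, 180) [ 0.723 -0.195  0.112]
(151, 149) [0.476 0.293 0.083]
(237, 215) [ 0.502 -0.03   0.033]
```

View pics/crop1.png

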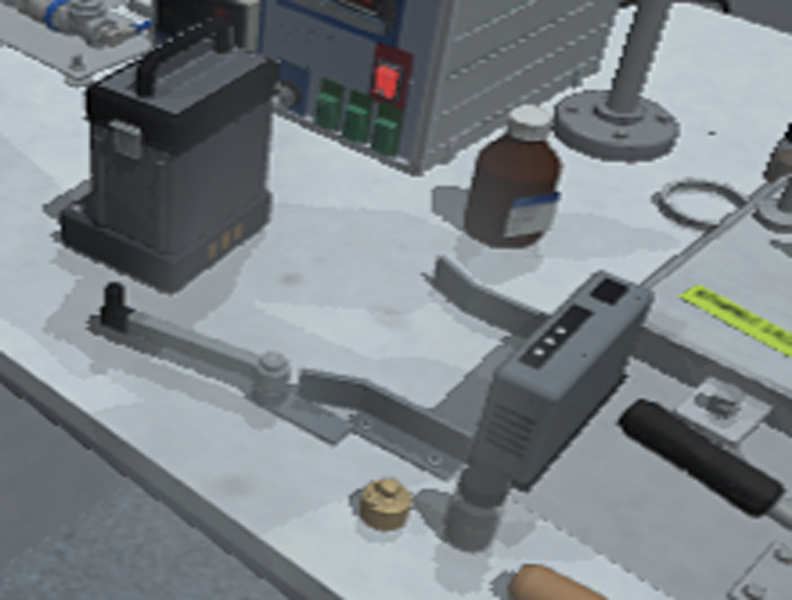

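The crop shows the pack with its brass strips facing the dock, the bar (peg at left, hinge at centre) on the robot side, and the housing at right. Next I'll fit rectangles to points taken at known heights.

Run:
```python
from h import *
for n in("scene0.npz","side0.npz"):
    W=world(load(n)); X,Y,Z=W[...,0],W[...,1],W[...,2]
    def rect(m,name):
        p=W[m][:,:2].astype(np.float32)
        if len(p)<8: print(name,len(p));return
        (c,s,a)=cv2.minAreaRect(p); print(name,len(p),np.round(c,4),np.round(s,4),round(a,2))
    print(n)
    near=lambda x,y,r:np.hypot(X-x,Y-y)<r
    rect((abs(Z-.088)<.003)&near(.593,-.326,.09),"housing top")
    rect((abs(Z-.038)<.003)&near(.54,-.04,.1),"ledge")
    rect((Z>.045)&(Z<.15)&near(.55,-.06,.11)&(Y<.1),"case sides")
    rect((Z>.145)&(Z<.168)&near(.55,-.06,.11),"lid top")
    rect((Z>.015)&(Z<.038)&near(.55,-.06,.11)&~near(.45,-.12,.03),"base sides")
    rect((Z>.022)&(Z<.0365)&near(.47,-.16,.07)&(X<.50),"bar")
    rect((Z>.040)&(Z<.058)&near(.453,-.115,.015),"peg")
    rect((Z>.035)&(Z<.058)&near(.484,-.213,.02),"pin")
    rect((Z>.022)&(Z<.032)&near(.55,-.26,.12)&(Y<-.225)&(X<.56),"rail-")
    rect((Z>.022)&(Z<.032)&near(.6,-.26,.12)&(X>.58),"rail+")
```

```text
scene0.npz
housing top 826 [ 0.5842 -0.3326] [0.1206 0.0352] 5.64
ledge 240 [ 0.5586 -0.0522] [0.1089 0.0959] 7.91
case sides 1877 [ 0.5297 -0.0682] [0.1658 0.0752] 9.29
lid top 1055 [ 0.5593 -0.0637] [0.1097 0.0726] 8.09
base sides 504 [ 0.5586 -0.0526] [0.1102 0.0959] 7.25
bar 399 [ 0.4694 -0.1667] [0.0179 0.1249] 16.56
peg 45 [ 0.457 -0.114] [0.0122 0.0094] 4.53
pin 51 [ 0.4836 -0.2079] [0.0164 0.026 ] 3.75
rail- 321 [ 0.493  -0.3028] [0.0824 0.141 ] 21.69
rail+ 169 [ 0.6473 -0.2819] [0.1801 0.0646] 64.64
side0.npz
housing top 377 [ 0.5856 -0.351 ] [0.1206 0.0693] 6.25
ledge 89 [ 0.5588 -0.0534] [0.1105 0.0951] 8.33
case sides 741 [ 0.5467 -0.0947] [0.1772 0.0655] 30.58
lid top 587 [ 0.5623 -0.0646] [0.1073 0.0743] 6.58
base sides 207 [ 0.5594 -0.0541] [0.1119 0.0963] 8.64
bar 119 [ 0.4708 -0.1647] [0.0171 0.1242] 15.44
peg 14 [ 0.4576 -0.1141] [0.0096 0.0092] 89.22
pin 26 [ 0.4827 -0.2107] [0.0147 0.0289] 37.94
rail- 84 [ 0.4897 -0.3017] [0.0824 0.1395] 18.28
rail+ 89 [ 0.6346 -0.2787] [0.1815 0.0608] 54.02
```

```bash
cat >> h.py <<'E'
from scipy.spatial.transform import Rotation as Ro
PSI=np.deg2rad(5.8); DY=np.array([np.cos(PSI),np.sin(PSI),0]); DX=np.array([np.sin(PSI),-np.cos(PSI),0]); DO=np.array([.5771,-.2630,0])
d2w=lambda x,y,z:DO+DX*x+DY*y+np.array([0,0,z])
def Rtool(tilt):  # tool x = -DX leaning up, y=DY, z forward-down
    t=np.deg2rad(tilt); z=np.sin(t)*DX-np.cos(t)*np.array([0,0,1]); return Ro.from_matrix(np.stack([np.cross(DY,z),DY,z],1))
def cmd(o,contact,tilt,loc=(-.0095,0,.182)):
    R0=Ro.from_quat(o["tool_rot"]);R=Rtool(tilt);p=np.asarray(contact)-R.apply(loc)
    s=R0.inv().apply(p-o["position"])/.04;r=(R0.inv()*R).as_rotvec()
    print("TCP",p.round(3),"row",np.round(np.r_[s,r],3).tolist())
E
python3 - <<'E'
from h import *
from rig import *
o=get_obs();print(Rtool(25).as_matrix().round(2).tolist())
cmd(o,d2w(-.300,.0,.25),25);cmd(o,d2w(-.300,.0,.021),25)
for n in("scene0.npz","side0.npz"):
    W=world(load(n));X,Y,Z=W[...,0],W[...,1],W[...,2]
    for y in(.12,.08,.04):
        m=(abs(Y-y)<.02)&(X>.4)&(X<.8)&(Z>.03)&(Z<.5)
        print(n,y,m.sum(), np.histogram(X[m],8,(.4,.8))[0], W[m][np.argmin(X[m])].round(3) if m.any() else '')
E
```

```text
[[-0.09, 0.99, 0.04], [0.9, 0.1, -0.42], [-0.42, 0.0, -0.91]]
TCP [0.538 0.121 0.411] row [-12.006, -8.837, -0.164, 0.254, -0.384, 1.157]
TCP [0.538 0.121 0.182] row [-12.008, -8.826, 5.561, 0.254, -0.384, 1.157]
scene0.npz 0.12 1729 [   0    0    0    0    0  118  510 1101] [0.66  0.139 0.137]
scene0.npz 0.08 1732 [   0    0    0    0    0    0  517 1215] [0.719 0.098 0.071]
scene0.npz 0.04 2168 [   0    0    0    0    0    0  663 1505] [0.719 0.036 0.081]
side0.npz 0.12 66 [ 0  0  0  0  0  0  0 66] [0.785 0.117 0.419]
side0.npz 0.08 62 [ 0  0  0  0  0  0  0 62] [0.786 0.066 0.417]
side0.npz 0.04 64 [ 0  0  0  0  0  0  0 64] [0.787 0.049 0.418]
```

move_arm(
  commands=[
    [[-4,-3,0,0.08,-0.13,0.39],[-8,-6,0,0.17,-0.26,0.77],[-12,-8.8,0,0.254,-0.384,1.157],[-12,-8.8,0,0.254,-0.384,1.157],[-12,-8.8,0,0.254,-0.384,1.157],[-12,-8.8,0,0.254,-0.384,1.157],[-12,-8.8,0,0.254,-0.384,1.157],[-12,-8.8,0,0.254,-0.384,1.157],[-12,-8.8,0,0.254,-0.384,1.157],[-12,-8.8,0,0.254,-0.384,1.157],[-12,-8.8,0,0.254,-0.384,1.157],[-12,-8.8,0,0.254,-0.384,1.157]],
  ],
  claw=-0.38,
)

```text
time: 1.6
position: [0.5378, 0.1226, 0.4042]
tool_rot: [0.655, 0.724, -0.144, 0.16]
ft_force: [-1.2, -0.4, -0.4]
grip_width: 0.0599
grip_force: 0.0
```

Run:
```python
from h import *
from rig import *
o=get_obs();print(o["position"],o["q"],o["grip_width"],o["ft_force"]);
cmd(o,d2w(-.290,.0,.1),25);cmd(o,d2w(-.290,.0,.021),25)
```

```text
[0.53782805 0.12258121 0.4042486 ] [ 0.11662191  0.45527267  1.60967239 -0.48293662  1.13257657  0.23664852] 0.05986058444711557 [-1.16338206 -0.3937256  -0.39411908]
TCP [0.539 0.111 0.261] row [1.234, 0.003, 3.377, -0.0, -0.002, -0.001]
TCP [0.539 0.111 0.182] row [2.064, 0.003, 5.169, -0.0, -0.002, -0.001]
```

move_arm(
  commands=[
    [[0.6,0,1.5,0,0,0],[1.2,0,3,0,0,0],[1.6,0,4.1,0,0,0],[1.9,0,4.8,0,0,0],[2.07,0,5.17,0,0,0],[2.07,0,5.17,0,0,0],[2.07,0,5.17,0,0,0]],
  ],
)

```text
time: 2.48
position: [0.5404, 0.1109, 0.1836]
tool_rot: [0.655, 0.724, -0.143, 0.161]
ft_force: [0.5, 0.2, 0.1]
grip_width: 0.0599
grip_force: 0.0
```

Run:
```python
from h import *
from rig import *
for n in("scene","wrist"):
    c=camera(n);cv2.imwrite(f"pics/{n}1.png",c["pixels"]);np.savez(f"{n}1.npz",**c)
a=cv2.imread("pics/scene1.png")[100:300,180:440]
cv2.imwrite("pics/s1.png",cv2.resize(a,None,fx=3,fy=3,interpolation=cv2.INTER_CUBIC))
o=get_obs();print(o["position"],o["ft_force"])
for x in(-.259,-.10,-.055,-.048):cmd(o,d2w(x,0,.021),25)
```

```text
[0.54051994 0.11070172 0.18382496] [-0.84169637 -0.23158044  0.11533489]
TCP [0.542 0.08  0.182] row [-0.682, -0.035, 0.369, 0.004, -0.002, -0.002]
TCP [ 0.558 -0.078  0.182] row [-4.287, -0.035, 2.043, 0.004, -0.002, -0.002]
TCP [ 0.563 -0.123  0.182] row [-5.308, -0.035, 2.517, 0.004, -0.002, -0.002]
TCP [ 0.564 -0.13   0.182] row [-5.466, -0.035, 2.59, 0.004, -0.002, -0.002]
```

View pics/s1.png

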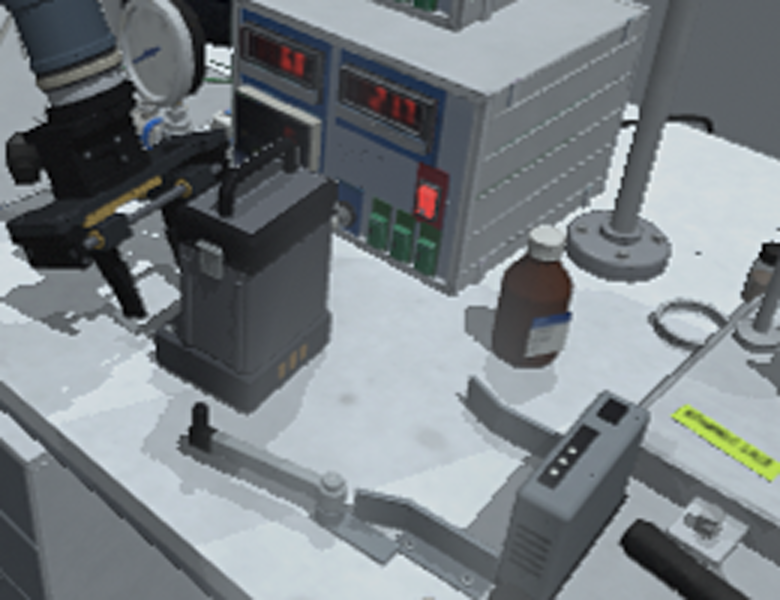

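The fingers at (140,310) in the crop are low behind the pack's base, and the body is clear of the case. Starting the push.

move_arm(
  commands=[
    [[-0.34,0,0.158,0,0,0],[-0.567,0,0.263,0,0,0],[-0.79,0,0.369,0,0,0],[-1.02,0,0.474,0,0,0],[-1.25,0,0.579,0,0,0],[-1.47,0,0.684,0,0,0],[-1.7,0,0.79,0,0,0],[-1.93,0,0.895,0,0,0],[-2.15,0,1.0,0,0,0],[-2.38,0,1.106,0,0,0],[-2.61,0,1.21,0,0,0],[-2.83,0,1.316,0,0,0]],
  ],
)

```text
time: 4.08
position: [0.5524, -0.0121, 0.1828]
tool_rot: [0.656, 0.724, -0.141, 0.16]
ft_force: [-1.7, 15.1, 7.6]
grip_width: 0.06
grip_force: 7.8
```

```bash
cat > packpose.py <<'E'
from h import *
def pack(c,g):
    W=world(c);X,Y,Z=W[...,0],W[...,1],W[...,2]
    near=np.hypot(X-g[0],Y-g[1])<.085
    m=(Z>.145)&(Z<.172)&near
    d=(W[m][:,:2]-DO[:2]);q=np.stack([d@DX[:2],d@DY[:2]],1).astype(np.float32)
    r=cv2.minAreaRect(q);print("lid top, dock frame: centre",np.round(r[0],4),np.round(r[1],4),round(r[2],2),"-> pack x",round(r[0][0]-.011,4))
E
python3 - <<'E'
from packpose import *
from rig import *
c=camera("scene");pack(load("scene0.npz"),(.56,-.064));o=get_obs();print(o["position"],o["ft_force"])
cc=o["position"]+Ro.from_quat(o["tool_rot"]).apply([-.0095,0,.182]);d=cc-DO;print("contact dock",d@DX,d@DY,cc[2])
g=DO+DX*(d@DX+.048+.011);pack(c,g)
for x in(-.10,-.055,-.048):cmd(o,d2w(x,0,.021),25)
E
```

```text
lid top, dock frame: centre [-0.2001  0.0024] [0.0726 0.1097] 2.29 -> pack x -0.2111
[ 0.55263515 -0.01342628  0.18283929] [-0.80436307 10.41247593  3.7763925 ]
contact dock -0.16603333978943247 0.0017606015556791573 0.021490457331881596
lid top, dock frame: centre [-0.1061  0.0002] [0.0724 0.1088] 0.29 -> pack x -0.1171
TCP [ 0.558 -0.078  0.182] row [-1.472, -0.021, 0.703, 0.005, -0.005, -0.003]
TCP [ 0.563 -0.123  0.182] row [-2.494, -0.02, 1.173, 0.005, -0.005, -0.003]
TCP [ 0.564 -0.13   0.182] row [-2.653, -0.02, 1.246, 0.005, -0.005, -0.003]
```

Pack is aligned within 0.3° and centred. Continuing about 105 mm.

move_arm(
  commands=[
    [[-0.23,0,0.107,0,0,0],[-0.45,0,0.212,0,0,0],[-0.68,0,0.318,0,0,0],[-0.91,0,0.424,0,0,0],[-1.13,0,0.529,0,0,0],[-1.36,0,0.635,0,0,0],[-1.58,0,0.74,0,0,0],[-1.81,0,0.846,0,0,0],[-2.0,0,0.935,0,0,0],[-2.15,0,1.005,0,0,0],[-2.27,0,1.06,0,0,0],[-2.36,0,1.103,0,0,0]],
  ],
)

```text
time: 5.62
position: [0.5623, -0.1152, 0.1826]
tool_rot: [0.655, 0.724, -0.142, 0.16]
ft_force: [-1.5, 18.0, 9.7]
grip_width: 0.0597
grip_force: 8.6
```

```bash
cat > st.py <<'E'
from packpose import *
from rig import *
c=camera("scene");o=get_obs();print(o["position"],o["ft_force"])
cc=o["position"]+Ro.from_quat(o["tool_rot"]).apply([-.0095,0,.182]);d=cc-DO;print("contact dock",d@DX,d@DY,cc[2])
pack(c,DO+DX*(d@DX+.048+.011))
for x in(-.055,-.048):cmd(o,d2w(x,0,.021),25)
E
python3 st.py
```

```text
[ 0.56237352 -0.11566281  0.18265858] [-1.39723758 14.79176119  8.97840554]
contact dock -0.06338022817060755 0.0009463489401472724 0.021285727671212396
lid top, dock frame: centre [-0.0026  0.0005] [0.1093 0.0717] 89.77 -> pack x -0.0136
TCP [ 0.563 -0.123  0.182] row [-0.164, -0.006, 0.095, 0.004, -0.005, -0.002]
TCP [ 0.564 -0.13   0.182] row [-0.323, -0.006, 0.168, 0.004, -0.005, -0.002]
```

move_arm(
  commands=[
    [[-0.07,0,0.032,0,0,0],[-0.136,0,0.063,0,0,0],[-0.18,0,0.084,0,0,0],[-0.227,0,0.105,0,0,0],[-0.26,0,0.12,0,0,0],[-0.295,0,0.137,0,0,0],[-0.32,0,0.147,0,0,0],[-0.32,0,0.147,0,0,0]],
  ],
)

```text
time: 6.68
position: [0.5635, -0.1282, 0.1827]
tool_rot: [0.655, 0.725, -0.141, 0.16]
ft_force: [-1.1, 19.1, 10.5]
grip_width: 0.0598
grip_force: 9.7
```

```bash
python3 st.py
```

```text
[ 0.56347083 -0.12821286  0.18269392] [-1.60942896 19.64639407 10.22642526]
contact dock -0.050994030641524496 0.0008494268790406023 0.021211129249035537
lid top, dock frame: centre [0.0099 0.0001] [0.0722 0.1082] 0.09 -> pack x -0.0011
TCP [ 0.563 -0.123  0.182] row [0.123, -0.002, -0.035, 0.004, -0.006, -0.002]
TCP [ 0.564 -0.13   0.182] row [-0.036, -0.002, 0.038, 0.004, -0.006, -0.002]
```

move_arm(
  commands=[
    [[-0.023,0,0.011,0,0,0],[-0.045,0,0.021,0,0,0],[-0.068,0,0.032,0,0,0],[-0.068,0,0.032,0,0,0]],
  ],
)

```text
time: 7.22
position: [0.5636, -0.1302, 0.1828]
tool_rot: [0.655, 0.725, -0.141, 0.16]
ft_force: [-2.1, 24.8, 13.0]
grip_width: 0.0597
grip_force: 12.1
```

```bash
python3 st.py
```

```text
[ 0.56353854 -0.13014118  0.1827711 ] [-2.02817533 23.98615235 12.94363411]
contact dock -0.04927316451180636 0.0008420264094369058 0.021182169692488234
lid top, dock frame: centre [ 0.0115 -0.0007] [0.112  0.0723] 89.6 -> pack x 0.0005
TCP [ 0.563 -0.123  0.182] row [0.167, 0.002, -0.053, 0.005, -0.008, -0.002]
TCP [ 0.564 -0.13   0.182] row [0.008, 0.002, 0.019, 0.005, -0.008, -0.002]
```

move_arm(
  commands=[
    [[-0.023,0,0.011,0,0,0],[-0.045,0,0.021,0,0,0],[-0.07,0,0.032,0,0,0],[-0.07,0,0.032,0,0,0],[-0.07,0,0.032,0,0,0]],
  ],
)

```text
time: 7.9
position: [0.5634, -0.1309, 0.183]
tool_rot: [0.655, 0.725, -0.139, 0.159]
ft_force: [-2.5, 34.1, 17.6]
grip_width: 0.06
grip_force: 17.2
```

```bash
python3 st.py
```

```text
[ 0.56337621 -0.1309141   0.18296317] [-2.32993347 33.80528306 17.62508479]
contact dock -0.04895108855550913 0.0008507522359018386 0.02115202733974597
lid top, dock frame: centre [0.0113 0.0004] [0.1091 0.0725] 89.77 -> pack x 0.0003
TCP [ 0.563 -0.123  0.182] row [0.187, 0.008, -0.056, 0.006, -0.01, -0.002]
TCP [ 0.564 -0.13   0.182] row [0.027, 0.007, 0.016, 0.006, -0.01, -0.002]
```

The pack is stalled on the bumpers: the force rose to 34 N with no more motion. Backing off and lifting.

move_arm(
  commands=[
    [[0.5,0,-0.24,0,0,0],[1.0,0,-0.48,0,0,0],[1.5,0,-0.72,0,0,0],[1.0,0,-1.8,0,0,0],[0.5,0,-2.9,0,0,0],[0.5,0,-2.9,0,0,0],[0.5,0,-2.9,0,0,0]],
  ],
  claw=1,
  squeeze=5,
)

```text
time: 8.82
position: [0.5577, -0.0715, 0.2787]
tool_rot: [0.655, 0.724, -0.144, 0.16]
ft_force: [-0.3, 0.3, -0.3]
grip_width: 0.0026
grip_force: 0.0
```

```bash
cat > bar.py <<'E'
from packpose import *
from rig import *
c=camera("scene");pack(c,d2w(.011,0,0));o=get_obs();print(o["position"],o["tool_rot"],o["grip_width"],o["ft_force"])
W=world(c);d=W-DO;x,y,Z=d@DX,d@DY,W[...,2]
m=(Z>.022)&(Z<.037)&(np.hypot(x+.059,y+.088)<.125)&(np.hypot(x+.059,y+.088)>.03)&(y<-.065)&(x<-.062)
q=np.stack([x[m],y[m]],1).mean(0)-[-.059,-.088];print("bar pts",m.sum(),"theta",np.deg2rad(191.46)-np.arctan2(q[1],q[0])%(2*np.pi))
def tip(th,r=.078,gap=0):
    f=np.deg2rad(191.46)-th;e=np.array([np.cos(f),np.sin(f)]);n=np.array([-e[1],e[0]])
    p=np.array([-.059,-.088])+r*e+(.005+gap+.0098*abs(n[0])+.015*abs(n[1]))*n;return d2w(*p,.025)
E
cat > b1.py <<'E'
from bar import *
L=(0,0,.182);s=tip(0,gap=.025)
cmd(o,s+[0,0,.1],15,L);cmd(o,s,15,L)
E
python3 b1.py
```

```text
lid top, dock frame: centre [0.0115 0.    ] [0.0725 0.1115] 0.05 -> pack x 0.0005
[ 0.55747439 -0.0713401   0.27788636] [ 0.65516507  0.7241682  -0.14462208  0.15944778] 0.0012329831327164483 [-0.50722559 -0.4398148  -1.02388073]
bar pts 257 theta 0.012821706034093161
TCP [ 0.411 -0.106  0.301] row [-0.684, -3.726, -0.312, -0.001, 0.172, -0.001]
TCP [ 0.411 -0.106  0.201] row [0.367, -3.725, 1.956, -0.001, 0.172, -0.001]
```

The pack stayed home and the bar angle is about 0. Moving to the bar's outer side.

move_arm(
  commands=[
    [[-0.2,-1.2,-0.3,0,0.06,0],[-0.5,-2.5,-0.3,0,0.12,0],[-0.68,-3.73,-0.31,0,0.172,0],[-0.68,-3.73,-0.31,0,0.172,0],[-0.68,-3.73,-0.31,0,0.172,0],[-0.15,-3.73,0.8,0,0.172,0],[0.2,-3.73,1.6,0,0.172,0],[0.367,-3.73,1.956,0,0.172,0],[0.367,-3.73,1.956,0,0.172,0],[0.367,-3.73,1.956,0,0.172,0]],
  ],
)

```text
time: 10.12
position: [0.4127, -0.1054, 0.2014]
tool_rot: [0.665, 0.736, -0.087, 0.098]
ft_force: [-0.4, -0.5, 0.4]
grip_width: 0.0006
grip_force: 0.0
```

```bash
cat > b2.py <<'E'
from bar import *
L=(0,0,.182);t=o["position"]+Ro.from_quat(o["tool_rot"]).apply(L)-DO;print("tip dock",t@DX,t@DY,t[2],"q",o["q"])
for th in np.arange(0,1.78,.15).tolist()+[1.74]:print(round(th,2),end=" ");cmd(o,tip(th),15,L)
E
python3 b2.py
```

```text
lid top, dock frame: centre [ 0.0114 -0.0012] [0.0723 0.1091] 0.13 -> pack x 0.0004
[ 0.41260658 -0.10543665  0.2017624 ] [ 0.66467419  0.73549417 -0.08694151  0.09847704] 0.00024346855894975635 [-0.19102857  0.00772842  0.37582483]
bar pts 259 theta -0.1444264373783164
tip dock -0.12598073920611377 -0.14718624914392212 0.026043781572169855 q [-0.44829156  0.68946154  2.10388495 -0.83611326  0.30175966  0.24776261]
0.0 TCP [ 0.435 -0.098  0.201] row [0.124, 0.575, -0.007, 0.003, 0.002, -0.001]
0.15 TCP [ 0.447 -0.092  0.201] row [0.239, 0.885, -0.037, 0.003, 0.002, -0.001]
0.3 TCP [ 0.458 -0.088  0.201] row [0.307, 1.168, -0.054, 0.003, 0.002, -0.001]
0.45 TCP [ 0.469 -0.086  0.201] row [0.339, 1.444, -0.062, 0.003, 0.002, -0.001]
0.6 TCP [ 0.48  -0.085  0.201] row [0.33, 1.731, -0.059, 0.003, 0.002, -0.001]
0.75 TCP [ 0.492 -0.086  0.201] row [0.278, 2.024, -0.044, 0.003, 0.002, -0.001]
0.9 TCP [ 0.504 -0.089  0.201] row [0.178, 2.314, -0.016, 0.003, 0.002, -0.001]
1.05 TCP [ 0.516 -0.094  0.201] row [0.03, 2.591, 0.025, 0.003, 0.002, -0.001]
1.2 TCP [ 0.527 -0.101  0.201] row [-0.165, 2.846, 0.078, 0.003, 0.002, -0.001]
1.35 TCP [ 0.536 -0.11   0.201] row [-0.405, 3.068, 0.144, 0.003, 0.002, -0.001]
1.5 TCP [ 0.545 -0.121  0.201] row [-0.683, 3.248, 0.219, 0.003, 0.002, -0.001]
1.65 TCP [ 0.551 -0.133  0.201] row [-0.993, 3.379, 0.303, 0.003, 0.002, -0.001]
1.74 TCP [ 0.554 -0.141  0.201] row [-1.19, 3.43, 0.357, 0.003, 0.002, -0.001]
```

move_arm(
  commands=[
    [[0.06,0.3,0,0,0,0],[0.124,0.575,-0.007,0,0,0],[0.239,0.885,-0.037,0,0,0],[0.307,1.168,-0.054,0,0,0],[0.339,1.444,-0.062,0,0,0],[0.33,1.731,-0.059,0,0,0],[0.278,2.024,-0.044,0,0,0],[0.178,2.314,-0.016,0,0,0],[0.03,2.591,0.025,0,0,0],[-0.165,2.846,0.078,0,0,0],[-0.405,3.068,0.144,0,0,0],[-0.405,3.068,0.144,0,0,0]],
  ],
)

```text
time: 11.68
position: [0.537, -0.1113, 0.2005]
tool_rot: [0.665, 0.735, -0.087, 0.099]
ft_force: [0.8, -0.6, -0.4]
grip_width: 0.0004
grip_force: 0.0
```

```bash
python3 b2.py | grep -v "^0.[1-9]\|^1.[02] "
python3 - <<'E'
from rig import *
import cv2
a=camera("scene")["pixels"];cv2.imwrite("pics/s3.png",cv2.resize(a[140:340,220:420],None,fx=3,fy=3,interpolation=cv2.INTER_CUBIC))
E
```

```text
lid top, dock frame: centre [ 0.0116 -0.0007] [0.11   0.0722] 89.99 -> pack x 0.0006
[ 0.53633107 -0.110798    0.20036647] [ 0.66509955  0.73513184 -0.08681646  0.09842086] 0.00016911213368854988 [0.05228065 0.1043992  0.40553738]
bar pts 0 theta nan
tip dock -0.10818789173242095 -0.02464371856449983 0.024635915857481983 q [-0.3546853   0.74459233  1.79310305 -0.47493015  0.53292114 -0.05195696]
0.0 TCP [ 0.435 -0.098  0.201] row [0.541, -2.489, -0.165, 0.003, 0.001, -0.002]
1.05 TCP [ 0.516 -0.094  0.201] row [0.449, -0.473, -0.134, 0.003, 0.001, -0.002]
1.35 TCP [ 0.536 -0.11   0.201] row [0.015, 0.004, -0.015, 0.003, 0.001, -0.002]
1.5 TCP [ 0.545 -0.121  0.201] row [-0.263, 0.185, 0.06, 0.003, 0.001, -0.002]
1.65 TCP [ 0.551 -0.133  0.201] row [-0.572, 0.316, 0.144, 0.003, 0.001, -0.002]
1.74 TCP [ 0.554 -0.141  0.201] row [-0.769, 0.368, 0.197, 0.003, 0.001, -0.002]bar.py:6: RuntimeWarning: Mean of empty slice.
  q=np.stack([x[m],y[m]],1).mean(0)-[-.059,-.088];print("bar pts",m.sum(),"theta",np.deg2rad(191.46)-np.arctan2(q[1],q[0])%(2*np.pi))
  ret = um.true_divide(
```

View pics/s3.png

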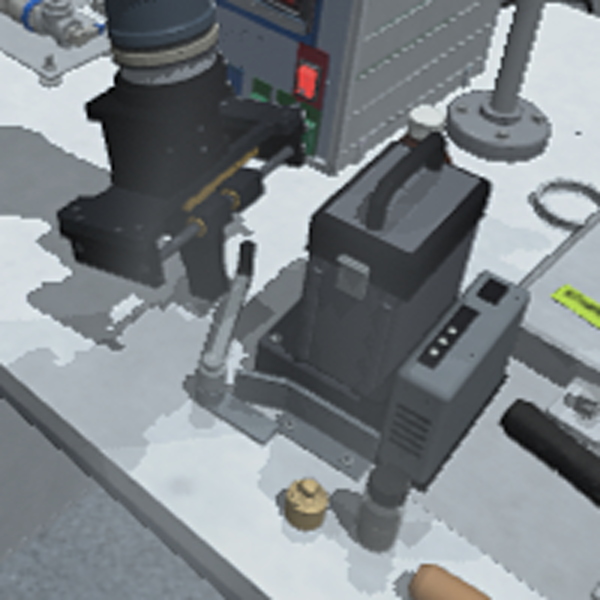

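The bar, from (210,370) to (245,255), has followed the finger most of the way and the pack is seated. Closing it the rest of the way.

move_arm(
  commands=[
    [[-0.13,0.1,0.03,0,0,0],[-0.263,0.185,0.06,0,0,0],[-0.42,0.25,0.1,0,0,0],[-0.572,0.316,0.144,0,0,0],[-0.68,0.34,0.17,0,0,0],[-0.769,0.368,0.197,0,0,0],[-0.82,0.37,0.21,0,0,0],[-0.88,0.38,0.225,0,0,0],[-0.88,0.38,0.225,0,0,0],[-0.88,0.38,0.225,0,0,0]],
  ],
)

```text
time: 13.02
position: [0.5539, -0.1428, 0.2006]
tool_rot: [0.665, 0.735, -0.086, 0.097]
ft_force: [-0.0, 9.4, 2.9]
grip_width: 0.0006
grip_force: 4.5
```

```bash
cat > peg.py <<'E'
from packpose import *
from rig import *
c=camera("scene");pack(c,d2w(.011,0,0));W=world(c);d=W-DO;x,y,Z=d@DX,d@DY,W[...,2]
m=(Z>.019)&(Z<.06)&(x<-.0515)&(x>-.09)&(y>-.07)&(y<.035);q=np.stack([x[m]+.059,y[m]+.088],1)
for lo,hi in((.02,.04),(.05,.07),(.075,.095),(.098,.11)):
    k=(q[:,1]>lo)&(q[:,1]<hi);print(lo,k.sum(),q[k].min(0).round(4) if k.any() else'',q[k].max(0).round(4) if k.any() else '')
o=get_obs();print(o["position"],o["ft_force"])
t=o["position"]+Ro.from_quat(o["tool_rot"]).apply((0,0,.182))-DO;print("tip dock",t@DX,t@DY,t[2])
E
python3 peg.py
```

```text
lid top, dock frame: centre [ 0.0115 -0.0001] [0.1085 0.0723] 89.82 -> pack x 0.0005
0.02 54 [-0.0049  0.0209] [0.0056 0.0397]
0.05 114 [-0.031   0.0501] [0.0057 0.07  ]
0.075 95 [-0.0145  0.0755] [0.0051 0.0947]
0.098 52 [-0.0057  0.0982] [0.0057 0.109 ]
[ 0.5539292  -0.14280734  0.20062871] [-0.51562025  8.93598044  3.80493662]
tip dock -0.0751374198582693 -0.010699919096780256 0.024743949990108538
```

The bar lies straight along dock +y and is on its end stop (9 N). Retreating.

move_arm(
  commands=[
    [[0.2,0,-0.05,0,0,0],[0.6,0,-0.16,0,0,0],[1.2,0,-0.32,0,0,0],[1.2,0,-1.2,0,0,0],[1.0,0,-2.4,0,0,0],[0.8,0,-3.2,0,0,0],[0.8,0,-3.2,0,0,0],[0.8,0,-3.2,0,0,0]],
  ],
)

```text
time: 14.08
position: [0.5474, -0.0805, 0.3155]
tool_rot: [0.665, 0.736, -0.087, 0.097]
ft_force: [0.3, -0.3, 0.6]
grip_width: 0.0006
grip_force: 0.0
```

```bash
python3 peg.py
python3 - <<'E'
from rig import *
import cv2
a=camera("scene")["pixels"];cv2.imwrite("pics/s4.png",cv2.resize(a[120:340,130:420],None,fx=2.7,fy=2.7,interpolation=cv2.INTER_CUBIC))
E
```

```text
lid top, dock frame: centre [ 0.0118 -0.0007] [0.1094 0.072 ] 89.83 -> pack x 0.0008
0.02 56 [-0.0044  0.0201] [0.0054 0.0399]
0.05 50 [-0.0052  0.0506] [0.0057 0.0699]
0.075 49 [-0.0041  0.075 ] [0.0058 0.0946]
0.098 52 [-0.0061  0.0988] [0.0059 0.109 ]
[ 0.54726078 -0.08059571  0.31494658] [-0.42888934  0.4929086  -0.03169813]
tip dock -0.13738802418209975 -0.011372282647789474 0.13914620952097337
```

View pics/s4.png

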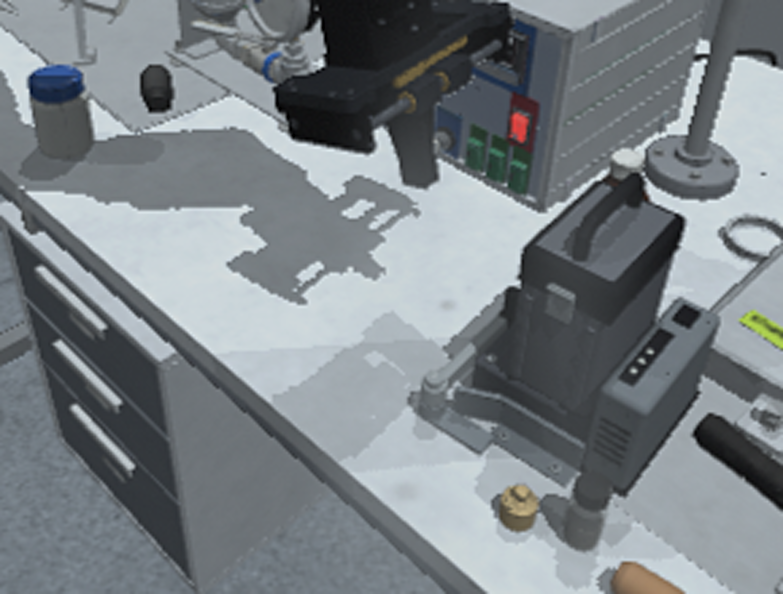

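The pack is home, the bar lies across its rear from (435,390) to (510,300), the bystanders are undisturbed and the arm is clear. Handing in.

```bash
python3 -c "
from rig import *
print(hand_in())"
```

```text
the job is handed in; nothing more can be done
None
```

The battery pack is fully home in the dock with the retaining bar shut behind it; the bystanders in view look undisturbed, the arm is clear, and the job is handed in (no verdict was returned).

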